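# Stocktaking with a hand scanner

### The arm

A 7-joint arm with a two-finger parallel gripper is mounted at the origin on a cart in front of the work surface, level with it; the furniture and walls round the work are solid. World frame = base frame: x ahead of the robot, y to its left, z up, the work surface at z = 0. Lengths are in m, angles in rad, forces in N, time in s.
With the tool pointing down it reaches from about 0.4 to 0.85 m from the base axis. Payload 10.4 kg.
Tool frame: the origin (TCP) lies midway between the tips of the shut fingers; the grasp point (between the pads) lies 19 mm behind it; z points along the fingers, y is the line along which they close (so a half turn about z gives the same grasp; the last joint's range is limited). The gripper opens to 87 mm and grips with 3 to 60 N. Pads are 19 mm wide; open, the fingers measure 117 mm over their backs; the gripper's body (75 mm by 190 mm) begins 51 mm behind the grasp point.
Start: joints at [1.316, 0.332, -0.065, 1.46, 0.022, 1.35, -0.088], TCP at [0.144, -0.608, 0.223] pointing down, gripper open.
Joint ranges: [-2.6, 2.6], [-0.5, 2.12], [-1.47, 1.34], [0.16, 2.42], [-1.27, 4.41], [0.06, 2.06], [-2.6, 2.6]. Speed limits (rad/s): [2.22, 2.22, 2.79, 2.79, 3.14, 3.14, 3.14].

### API

Orientations are given as a unit quaternion [x, y, z, w].
In Python, from bench import r gives the robot as it stands.
- The arm moves only by the tool apply_moves, never from a script. Its argument "steps" is a list of rows, each a list of 7 numbers: the turn, a rotation vector about the tool's x, y, z in rad, then the shift along the tool's x, y, z in mm, then the opening, from -1 (shut) to 1 (fully open). In form: [[ax, ay, az, x, y, z, claw], ...]. A call has 1 to 20 rows; each row is the pose to reach, as a shift and turn from the pose commanded when the call began, along the tool's axes at that moment; what a row does not reach only later rows make up. A row lasts 1/12 s, in which the tool goes at most 41.7 mm and 7.16 degrees, less where a joint would pass 70% of its speed; a pose out of reach is approached as far as the arm can. A call with a gripper value outside its range is refused whole. The fingers move at their own pace and stop on an object; "force" is the grip in N (left out, the last holds). Time passes only in rows, so rows that repeat a pose let the fingers close. It gives the time, the measured TCP pose, the force, the opening and the grip force at its end, in the units of the state.
- r.read_state(): the state, without advancing time (a new reading comes with each control period).
- r.camera(name): name is "scene" or "side" or "wrist"; returns a dict with "pixels" (400x640x3 uint8, red, green, blue), "z_map" (400x640 float32, m along the optical axis (not along the pixel's ray), 0 where there is no reading), "fovy" (degrees; the focal length in pixels is half the picture's height over the tangent of half this angle, whatever the lens; pixels are square), "cx", "cy" (the principal point, pixels), "position" and "orientation" of the camera in the world. Camera axes: x right, y down, z forward; pixel columns grow to the right and rows downward; lengths in m; the calibration is good to about 2 mm. A picture is of the moment at which its call begins.
- r.close_job(): hands the job in; it is judged then, once.
The state is a dict: "time": time; "joint_positions": joint angles; "joint_vel": joint speeds; "joint_torque": joint torques, N m; "ee_pos": TCP position; "eef_rot": TCP orientation; "ft_force": force on the tool from outside, world axes, zero at the start; "torque": the same for the moment, N m; "width": finger opening in m; "grip_force": force on a finger pad.
Only numpy, scipy, OpenCV 4.12 (cv2) and the standard library are available. Lean on these libraries where they do the work, as an engineer would, in place of code of your own. Each camera call takes 0.05 s, during which the arm holds its last target. There are 200 camera calls.

### The job

Take stock at the crowded worktop: pick up the hand-held barcode scanner, aim its window squarely at the middle of the stock label on the red-lidded jar from about 8 cm away and hold it still for a full second, then do the same for the label on the wooden-lidded canister. Finally lay the scanner down in its white charging cradle, with the window end pointing away from the cradle's black back stop, and let go. Do not drop the scanner, and do not push or tip any of the other things.

Things in the scene. Friction and masses are not known exactly. Their poses are not given: they have to be found in the camera images.
- scanner: Bar-type barcode scanner, loose, about 0.17 kg, lying flat, 149 mm long; grey handle, black head with a red window at its +x end. Origin: centre of its underside; x runs along it to the window, z up. Handle x -75 to +25 mm, 36 mm wide (y) and high: grasp across its width near the origin. Head x 22 to 74 mm, 46 mm wide, 40 mm high. It reads by itself, nothing to press.
- scanner_window (a point): Middle of the red window: 75 mm ahead (+x) of the scanner's origin, 20 mm above its underside; axes as the scanner's. The straight beam starts here and runs along +x. It reads a label 50 to 120 mm ahead when the beam line passes within 13 mm of the label's middle and is within 20 degrees of square to it (it may slope), held still.
- jar: Square clear glass jar with red lid, loose, 0.6 kg, 80 mm wide and deep, 150 mm high. Origin at the centre of its underside, z up; the label is on its -x face (x axis points from the label into the jar).
- jar_label (a point): Middle of the white stock label with black bars (44 mm wide, 36 mm high) on the jar, 43 mm along -x from the jar's axis, 80 mm up; axes as the jar's, so the label looks along -x.
- canister: Round pale grey canister with wooden lid and knob, loose, 0.45 kg, 87 mm across, 120 mm high with the knob. Origin at the centre of its underside, z up; the label is on its -x side.
- canister_label (a point): Middle of the white stock label with black bars (44 mm wide, 36 mm high, curved round the wall) on the canister, 43 mm along -x from its axis, 58 mm up; axes as the canister's, so the label looks along -x.
- cradle: White charging cradle, fixed, 164 mm long. Origin under its middle; x runs along it away from the black back stop (30 mm high, its face at x = -83 mm), z up. Between x -40 and 40 mm there is only a 30 mm wide, 12 mm high spine, so fingers have room beside the handle down to the worktop.
- cradle_seat (a point): Where the scanner's origin belongs, on top of the spine, 12 mm above the cradle's origin; scanner x along cradle x. Two pairs of flared cheeks up to 29 mm high, at x -70 to -40 mm (46 mm apart at the foot, for the handle) and 40 to 70 mm (56 mm apart, for the head), leave about 4 mm each side.
- coffee_machine: Black coffee machine, fixed, 267 mm high, mid-back of the worktop, reaching out towards the robot over a round drip tray, 330 mm long and 140 mm wide (its long axis is its x, front at -x; origin 164 mm behind the front of the tray): carry things round its front or well above it. Kettle, toaster, bottle and pepper mill stand behind the work.
- tin: Fruit tin, loose, 75 mm across, 58 mm high, no stock label: a bystander. Origin at the centre of its underside.
- salt_shaker: Salt shaker with grey top, loose, 44 mm across, 90 mm high: a bystander. Origin at the centre of its underside.
- striped_mug: Mug with grey-green stripes, loose, 83 mm across and 115 mm with its handle, 90 mm high: a bystander. Origin under the middle of that 115 mm length; the handle points along its -y.
- glass: Clear drinking glass, loose, 81 mm across, 91 mm high: a bystander. Origin at the centre of its underside.
- orange: Orange, loose, 74 mm across, 64 mm high: a bystander. Origin under its middle.
- lemon: Lemon, loose, 83 mm long (x), 58 mm across and high: a bystander. Origin under its middle.
- dotted_mug: Small white mug with dots, loose, 63 mm across and 92 mm with its handle, 55 mm high: a bystander. Origin under the middle of that length; the handle points along its -y.

How it is judged:
On the way, in this order (a step that is already met when the one before it is completed fails the run):
1. the jar's label was read: window 50 to 120 mm in front of it, beam within 13 mm of its middle, square to 20 degrees, still for 0.8 s (x of jar_label in the frame of scanner_window between 0.05 and 0.12 m and y of jar_label in the frame of scanner_window between -0.013 and 0.013 m and z of jar_label in the frame of scanner_window between -0.013 and 0.013 m and x of scanner_window in the frame of jar_label below -0.03 m and angle between the x axis of scanner and the x axis of jar, either way round below 0.35 rad and linear speed of scanner below 0.03 m/s and angular speed of scanner below 0.2 rad/s), for 0.8 s.
2. then the canister's label was read in the same way (x of canister_label in the frame of scanner_window between 0.05 and 0.12 m and y of canister_label in the frame of scanner_window between -0.013 and 0.013 m and z of canister_label in the frame of scanner_window between -0.013 and 0.013 m and x of scanner_window in the frame of canister_label below -0.03 m and angle between the x axis of scanner and the x axis of canister, either way round below 0.35 rad and linear speed of scanner below 0.03 m/s and angular speed of scanner below 0.2 rad/s), for 0.8 s.
At the end, for the whole second after the job is handed in: The scanner lies flat and at rest on the cradle's spine between the cheeks (origin within -13 to +20 mm along, 9 mm across and 5 mm in height of its place, in line to 0.15 rad), window end away from the back stop, released; the jar, canister and all bystanders stand within 25 mm of where they were (x of scanner in the frame of cradle between -0.013 and 0.02 m and y of scanner in the frame of cradle between -0.009 and 0.009 m and z of scanner in the frame of cradle between 0.007 and 0.017 m and angle between the x axis of scanner and the x axis of cradle, either way round below 0.15 rad and x of scanner_window in the frame of cradle above 0.03 m and angle between scanner's own z axis and vertical below 0.12 rad and linear speed of scanner below 0.02 m/s and contact force between scanner and the fingers below 0.05 N); the robot touches nothing.
It fails at once if the jar or the canister was moved by more than 25 mm or tipped (distance of any of jar, canister from where it was at the start of the episode above 0.025 m or angle between any of jar, canister's own z axis and vertical above 0.35 rad).
It fails at once if a bystander (tin, salt shaker, mug, glass, fruit) was moved by more than 25 mm or tipped (distance of any of tin, salt_shaker, striped_mug, glass, orange, lemon, dotted_mug from where it was at the start of the episode above 0.025 m or angle between any of tin, salt_shaker, striped_mug, glass, dotted_mug's own z axis and vertical above 0.35 rad).
It fails at once if the scanner was dropped or thrown (in free flight faster than 0.7 m/s, a fall of about 25 mm) (contact force between scanner and anything else below 0.02 N and linear speed of scanner above 0.7 m/s).
It also fails if it takes over 72 s, if anything falls off the work surface, if the arm or the gripper's body presses on something with over 40 N, if the wrist force passes 120 N, or if a joint passes its speed limit or range.

## Working session

There is one attempt and no reset: what is moved stays moved. The work goes in short steps, Python scripts to look and compute and a tool call to move; the robot and the scene stay as the last step left them, time stands still between calls to the robot, and variables do not carry over. Pictures are saved under pics/ and viewed, at most 10 in all, crops included, and the job is handed in when it is done.

Besides the shell and the picture viewer there is one more tool, called after "Request:" as name([rows], argument=value, ...), one row to a line, values as JSON. apply_moves: Moves the arm, as the interface text tells. Its arguments: {"type":"object","properties":{"steps":{"type":"array","items":{"type":"array","items":{"type":"number"}}},"force":{"type":"number"}},"required":["steps"]}

```bash
mkdir -p pics
cat > h.py <<'E'
import numpy as np, cv2
from scipy.spatial.transform import Rotation as R
from bench import r
def cloud(c):
    z=c["z_map"];h,w=z.shape;f=h/2/np.tan(np.radians(c["fovy"])/2)
    u,v=np.meshgrid(np.arange(w),np.arange(h))
    p=np.stack([(u-c["cx"])*z/f,(v-c["cy"])*z/f,z],-1)
    P=p@R.from_quat(c["orientation"]).as_matrix().T+np.array(c["position"])
    P[z==0]=np.nan
    return P
def proj(c,X):
    f=c["pixels"].shape[0]/2/np.tan(np.radians(c["fovy"])/2)
    q=(np.atleast_2d(X)-c["position"])@R.from_quat(c["orientation"]).as_matrix()
    return q[:,:2]/q[:,2:]*f+[c["cx"],c["cy"]]
def save(c,n): cv2.imwrite(f"pics/{n}.png",c["pixels"][:,:,::-1])
E
python3 - <<'E'
from h import *
import pickle
np.set_printoptions(precision=3,suppress=True)
D={}
for n in ["scene","side","wrist"]:
    c=r.camera(n);D[n]=c
    print(n,c["position"],R.from_quat(c["orientation"]).as_matrix().tolist(),c["fovy"],c["pixels"].shape)
    save(c,n+"0")
pickle.dump(D,open("d0.pkl","wb"))
a=np.vstack([D["scene"]["pixels"],D["side"]["pixels"]])
print(r.read_state())
E
```

```text
scene [-0.061  0.601  1.029] [[-0.7164899369065226, -0.5137435091394446, 0.4719213675272368], [-0.6974772249831523, 0.5401237537773415, -0.47094782220037423], [-0.012949553717748113, -0.6665837812477617, -0.745317631373328]] 52.03816408882777 (400, 640, 3)
side [-0.081  0.555  1.276] [[-0.7094140719596377, -0.5678686083183694, 0.41744091580989656], [-0.7045678664263743, 0.5863450691583171, -0.39972938530100044], [-0.01777065291522867, -0.577689106319556, -0.8160634168584447]] 43.808401233859584 (400, 640, 3)
wrist [ 0.218 -0.591  0.385] [[0.22854586324322135, -0.9348959898658169, -0.27154424414305933], [-0.9735320891989108, -0.2198863847071426, -0.06233176654344692], [-0.0014351635499302018, 0.2786027027026787, -0.9604053698060773]] 69.53866064437656 (400, 640, 3)
{'time': 0.15, 'joint_positions': array([ 1.316,  0.333, -0.065,  1.461,  0.022,  1.35 , -0.088]), 'joint_vel': array([-0.002, -0.003,  0.001, -0.002, -0.   , -0.001,  0.   ]), 'joint_torque': array([ -0.   , -62.363,   0.024, -39.015,  -0.061,   0.037,   0.   ]), 'ee_pos': array([ 0.144, -0.608,  0.222]), 'eef_rot': array([ 0.993,  0.116, -0.   , -0.001]), 'ft_force': array([ 0.033, -0.858, -0.604]), 'torque': array([ 0.035, -0.011,  0.034]), 'grip_force': 0.0, 'width': 0.08719016715036047}
```

View pics/scene0.png

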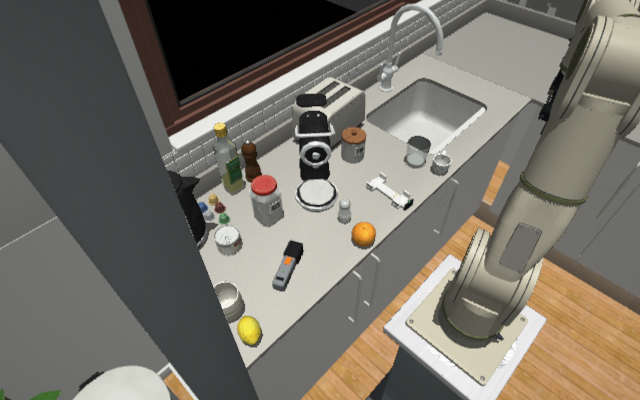

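View pics/side0.png

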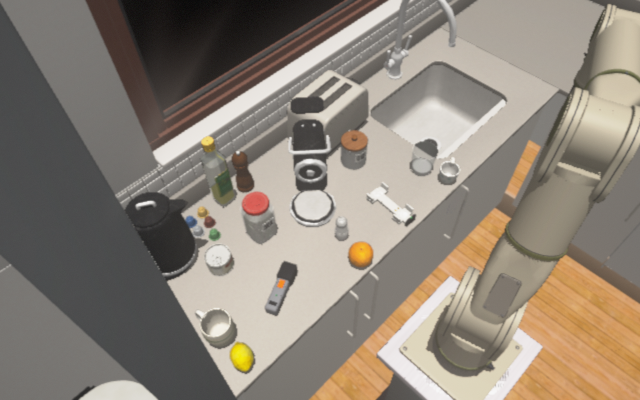

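The two pictures show the scanner at (288,265) in the scene image with its head up-right, the jar at (266,200), the canister at (353,143), the cradle at (389,190) with its black stop at the lower right, and the salt shaker at (345,210).

Run:
```python
from h import *
import pickle
np.set_printoptions(precision=3,suppress=True)
D=pickle.load(open("d0.pkl","rb"))
Ps=[];Cs=[]
for n in ["scene","side"]:
    c=D[n];P=cloud(c)
    for (u,v) in ([(288,265),(266,185),(353,133),(389,190),(345,205),(364,234),(228,240),(250,330),(420,150),(440,163),(228,300),(317,195)] if n=="scene" else []): print((u,v),P[v,u])
    Ps.append(P.reshape(-1,3));Cs.append(c["pixels"].reshape(-1,3))
P=np.vstack(Ps);C=np.vstack(Cs)
# top-down map, 1.25mm/px ; x 0.3..0.9 up, y 0.7..-0.6 -> 
m=(P[:,2]>-0.02)&(P[:,2]<0.3)&(P[:,0]>.3)&(P[:,0]<1.0)&(abs(P[:,1])<.65)
P=P[m];C=C[m];o=np.argsort(P[:,2]);P=P[o];C=C[o]
s=600
im=np.zeros((420,780,3),np.uint8)
for dx in(0,1):
  for dy in (0,1):
    im[np.clip(((1.0-P[:,0])*s).astype(int)+dy,0,419),np.clip(((.65-P[:,1])*s).astype(int)+dx,0,779)]=C
cv2.imwrite("pics/top.png",im[:,:,::-1])
# clusters
H=np.zeros((420,780),np.uint8);H[((1.0-P[:,0])*s).astype(int).clip(0,419),((.65-P[:,1])*s).astype(int).clip(0,779)]=(P[:,2]>.008)*255
H=cv2.morphologyEx(H,cv2.MORPH_CLOSE,np.ones((5,5)))
n,l,st,ce=cv2.connectedComponentsWithStats(H)
L=l[((1.0-P[:,0])*s).astype(int).clip(0,419),((.65-P[:,1])*s).astype(int).clip(0,779)]
for i in range(1,n):
    if st[i,4]<150: continue
    q=P[L==i];t=q[q[:,2]>np.percentile(q[:,2],98)-.008]
    print(i,"min",q.min(0),"max",q.max(0),"topmid",(t.min(0)+t.max(0))/2, C[L==i].mean(0).astype(int))
```

```text
(288, 265) [0.448 0.217 0.036]
(266, 185) [0.641 0.116 0.149]
(353, 133) [ 0.635 -0.273  0.117]
(389, 190) [ 0.432 -0.232  0.009]
(345, 205) [ 0.454 -0.029  0.085]
(364, 234) [ 0.353 -0.     0.06 ]
(228, 240) [0.626 0.288 0.058]
(250, 330) [0.368 0.419 0.058]
(420, 150) [ 0.461 -0.448  0.032]
(440, 163) [ 0.377 -0.453  0.019]
(228, 300) [0.498 0.397 0.01 ]
(317, 195) [ 0.582 -0.037  0.026]
1 min [ 0.703 -0.65  -0.008] max [1.    0.394 0.3  ] topmid [ 0.945 -0.129  0.295] [132 125 120]
3 min [ 0.989 -0.49   0.284] max [ 0.999 -0.407  0.292] topmid [ 0.994 -0.449  0.288] [92 70 63]
10 min [ 0.888  0.6   -0.02 ] max [0.906 0.65  0.3  ] topmid [0.9   0.625 0.294] [110 110 108]
12 min [ 0.794  0.09  -0.006] max [0.856 0.153 0.274] topmid [0.827 0.121 0.268] [111 112  90]
23 min [ 0.815  0.188 -0.004] max [0.843 0.224 0.036] topmid [0.83  0.207 0.03 ] [165 141  92]
25 min [ 0.812  0.24  -0.001] max [0.84  0.267 0.035] topmid [0.828 0.253 0.03 ] [ 74  92 121]
26 min [ 0.79   0.015 -0.003] max [0.839 0.071 0.168] topmid [0.818 0.044 0.16 ] [79 62 49]
29 min [ 0.695  0.274 -0.005] max [0.83  
[... 819 characters left out ...]
]
166 min [ 0.402  0.139 -0.007] max [0.506 0.288 0.048] topmid [0.459 0.213 0.042] [115 108 103]
167 min [ 0.337 -0.262 -0.009] max [ 0.506 -0.185  0.036] topmid [ 0.421 -0.224  0.03 ] [194 192 186]
172 min [ 0.412 -0.454 -0.007] max [ 0.498 -0.363  0.097] topmid [ 0.456 -0.411  0.091] [139 139 133]
175 min [ 0.439 -0.058 -0.01 ] max [ 0.488 -0.011  0.095] topmid [ 0.463 -0.035  0.089] [157 155 149]
198 min [ 0.343  0.385 -0.006] max [0.421 0.446 0.063] topmid [0.382 0.417 0.058] [199 184  63]
216 min [ 0.329 -0.048 -0.008] max [0.401 0.023 0.072] topmid [ 0.365 -0.014  0.065] [193 140  67]
217 min [ 0.334 -0.485 -0.009] max [ 0.402 -0.4    0.064] topmid [ 0.368 -0.443  0.056] [157 155 149]
```

View pics/top.png

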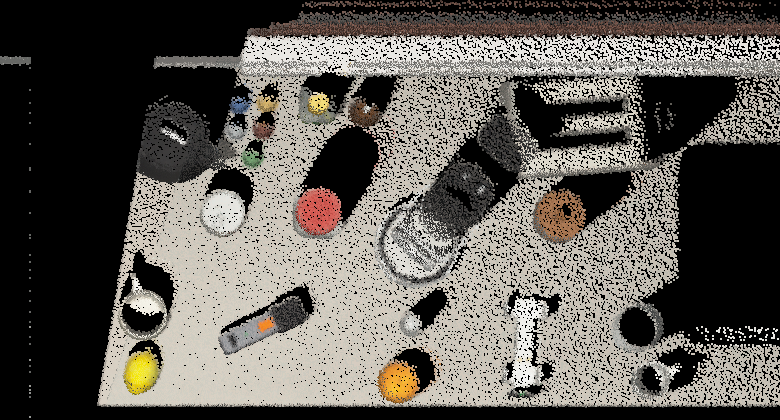

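Run:
```python
from h import *
import pickle
np.set_printoptions(precision=4,suppress=True)
D=pickle.load(open("d0.pkl","rb"))
for n in ["scene","side"]:
    c=D[n];P=cloud(c);C=c["pixels"]
    def box(x0,x1,y0,y1,z0,z1): return (P[...,0]>x0)&(P[...,0]<x1)&(P[...,1]>y0)&(P[...,1]<y1)&(P[...,2]>z0)&(P[...,2]<z1)
    for nm,m in [("scanner",box(.39,.52,.12,.3,.03,.06)),("cradle",box(.33,.52,-.27,-.17,.006,.05)),("stop",box(.33,.37,-.27,-.17,.006,.05))]:
        q=P[m];rc=cv2.minAreaRect((q[:,:2]*1000).astype(np.float32));print(n,nm,m.sum(),rc,q[:,2].max())
    # scanner axis by head(dark)/handle centroid
    m=box(.39,.52,.12,.3,.03,.06);dark=C.max(-1)<60
    # jar side points
    m=box(.58,.70,.07,.18,.02,.125);q=P[m]
    for nm,a,lo,hi in [("jar",(.58,.70,.07,.18,.055,.105),0,0),("can",(.58,.70,-.33,-.22,.035,.08),0,0)]:
        m=box(*a);q=P[m];cc=C[m].astype(int)
        w=(cc.min(1)>150)
        qq=q[w]; print(n,nm,m.sum(),w.sum(),"white mean",qq.mean(0),qq.min(0),qq.max(0))
    v,u=np.where(box(.55,.72,.05,.2,.0,.2));print("jar px",u.min(),u.max(),v.min(),v.max())
    v2,u2=np.where(box(.55,.72,-.35,-.2,.0,.2));print("can px",u2.min(),u2.max(),v2.min(),v2.max())
    ims=[]
    for U,V in ((u,v),(u2,v2)):
        ims.append(cv2.resize(C[V.min()-3:V.min()+57,U.min()-3:U.min()+47],(400,480),interpolation=cv2.INTER_CUBIC))
    cv2.imwrite(f"pics/lab_{n}.png",np.hstack(ims)[:,:,::-1])
```

```text
scene scanner 636 ((457.77252197265625, 215.0229034423828), (45.4874382019043, 151.5776824951172), 22.964078903198242) 0.04582538270909853
scene cradle 592 ((422.28460693359375, -211.2066192626953), (88.84413146972656, 166.8381805419922), 83.63238525390625) 0.03417555752208323
scene stop 131 ((353.9930419921875, -217.35838317871094), (31.905914306640625, 63.31097412109375), 0.08790984749794006) 0.03417555752208323
scene jar 323 14 white mean [0.6557 0.1437 0.0863] [0.6064 0.0872 0.061 ] [0.6817 0.1607 0.1048]<stdin>:17: RuntimeWarning: Mean of empty slice.
  ret = um.true_divide(
Traceback (most recent call last):
ValueError: zero-size array to reduction operation minimum which has no identity
```

Run:
```python
from h import *
import pickle
np.set_printoptions(precision=4,suppress=True)
D=pickle.load(open("d0.pkl","rb"))
rows=[]
for n in ["scene","side"]:
    c=D[n];P=cloud(c);C=c["pixels"]
    ims=[]
    for X in ((.645,.12,.08),(.64,-.277,.06),(.42,-.22,.02)):
        u,v=proj(c,X)[0].astype(int);print(n,X,u,v)
        ims.append(cv2.resize(C[v-35:v+35,u-30:u+30],(240,280),interpolation=cv2.INTER_CUBIC))
    rows.append(np.hstack(ims))
cv2.imwrite("pics/lab.png",np.vstack(rows)[:,:,::-1])
```

```text
scene (0.645, 0.12, 0.08) 266 200
scene (0.64, -0.277, 0.06) 351 144
scene (0.42, -0.22, 0.02) 390 191
side (0.645, 0.12, 0.08) 258 216
side (0.64, -0.277, 0.06) 352 149
side (0.42, -0.22, 0.02) 391 204
```

View pics/lab.png

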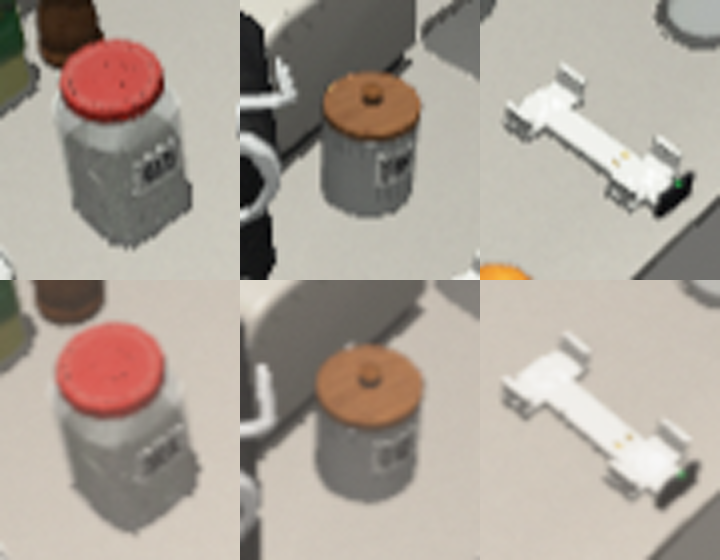

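Run:
```python
from h import *
import pickle
np.set_printoptions(precision=4,suppress=True)
D=pickle.load(open("d0.pkl","rb"))
for n,jl,cl in [("scene",(275.5,206.5),(359.5,149.7)),("side",(258-30+161/4,216-35+173/4),(352-30+155/4,149-35+172/4))]:
    P=cloud(D[n])
    for nm,(u,v),a in [("jar",jl,(.6465,.121)),("can",cl,(.640,-.2795))]:
        u=int(round(u));v=int(round(v));q=P[v-4:v+5,u-5:u+6].reshape(-1,3);q=q[~np.isnan(q[:,0])]
        md=np.median(q,0);q=q[np.linalg.norm(q-md,axis=1)<.03]
        w=np.linalg.svd(q-q.mean(0))[2][2];w*=-np.sign(w[0])
        d=P[v,u][:2]-a
        print(n,nm,P[v,u],md,"normal",w,np.degrees(np.arctan2(w[1],w[0])),"axisdir",np.degrees(np.arctan2(d[1],d[0])),np.linalg.norm(d))
    m=(P[...,0]>.55)&(P[...,0]<.72)&(P[...,1]>.05)&(P[...,1]<.2)&(P[...,2]>.02)&(P[...,2]<.12)
    q=P[m];print(cv2.minAreaRect((q[:,:2]*1000).astype(np.float32)))
    # lid circles
    for z0,z1,y0,y1 in [(.135,.16,.05,.2),(.088,.105,-.34,-.2)]:
        m=(P[...,0]>.55)&(P[...,0]<.72)&(P[...,1]>y0)&(P[...,1]<y1)&(P[...,2]>z0)&(P[...,2]<z1)
        q=P[m];print(cv2.minEnclosingCircle((q[:,:2]*1000).astype(np.float32)))
    m=(P[...,0]>.33)&(P[...,0]<.52)&(P[...,1]>-.27)&(P[...,1]<-.17)&(P[...,2]>.006)
    q=P[m];C=D[n]["pixels"][m].astype(int)
    hi=q[:,2]>.018
    for x0,x1 in((.33,.362),(.362,.41),(.47,.52)):
        s=(q[:,0]>x0)&(q[:,0]<x1)&hi; print(x0,s.sum(),q[s].min(0),q[s].max(0))
    s=(q[:,0]>.40)&(q[:,0]<.455);print("spine",q[s].mean(0),np.polyfit(q[s,0],q[s,1],1))
```

```text
scene jar [0.6048 0.1168 0.0823] [0.6066 0.1158 0.0804] normal [-0.9998 -0.0146 -0.0165] -179.16237841591348 axisdir -174.21376440276657 0.04190217865374475
scene can [ 0.5983 -0.2719  0.062 ] [ 0.6019 -0.2729  0.058 ] normal [-0.9706  0.24   -0.0194] 166.10882183334314 axisdir 169.6417367848182 0.042422569228470014
((635.0466918945312, 136.8035125732422), (97.63006591796875, 59.603492736816406), 40.06552505493164)
((647.6648559570312, 119.65455627441406), 40.211856842041016)
((663.017333984375, -292.78118896484375), 70.38201141357422)
0.33 43 [ 0.3381 -0.2437  0.0188] [ 0.3617 -0.1948  0.0342]
0.362 54 [ 0.3633 -0.2511  0.0181] [ 0.4013 -0.1857  0.0317]
0.47 48 [ 0.4722 -0.2622  0.0182] [ 0.5015 -0.1884  0.0328]
spine [ 0.4276 -0.2197  0.0117] [-0.0032 -0.2184]
side jar [0.6096 0.1165 0.0764] [0.608  0.1181 0.079 ] normal [-0.9996  0.0065 -0.0266] 179.6250924920388 axisdir -173.10221213167296 0.03719519869195258
side can [ 0.6031 -0.2781  0.0503] [ 0.6034 -0.2755  0.0505] normal [-0.9898  0.1337 -0.0491] 172.30571632123682 axisdir 177.90281731230078 0.03697373826025613
((630.3826904296875, 136.91397094726562), (95.80616760253906, 50.621726989746094), 49.72620391845703)
((648.9658203125, 121.54914855957031), 41.003013610839844)
((670.2593994140625, -280.944091796875), 73.20301055908203)
0.33 41 [ 0.3408 -0.2366  0.0187] [ 0.3504 -0.1953  0.035 ]
0.362 58 [ 0.3628 -0.254   0.0186] [ 0.4068 -0.1876  0.032 ]
0.47 59 [ 0.4711 -0.262   0.0181] [ 0.5036 -0.1875  0.0356]
spine [ 0.4267 -0.2206  0.0123] [ 0.0158 -0.2273]
```

The jar label measures about (0.606, 0.117, 0.080) and faces world −x. The canister label is about (0.600, −0.273, 0.058), turned roughly 8° towards +y. The scanner lies at about (0.458, 0.215) with yaw −67°. All of these match the given sizes.

```bash
cat >> h.py <<'E'
def tool(yaw,pitch=0):
    "tool down, scanner x=-tool x at heading yaw (deg), nose-down pitch (deg)"
    s=R.from_euler("zy",[yaw,0]if pitch==0 else [yaw,pitch],degrees=True).as_matrix() if 0 else (R.from_euler("z",yaw,degrees=True)*R.from_euler("y",pitch,degrees=True)).as_matrix()
    return R.from_matrix(np.c_[-s[:,0],s[:,1],-s[:,2]])
def row(pos,q,base=None):
    st=r.read_state() if base is None else base
    Rb=R.from_quat(st["eef_rot"]);d=Rb.inv()
    print((d*q).as_rotvec().round(3).tolist(),(d.apply(np.array(pos)-st["ee_pos"])*1000).round(1).tolist())
E
python3 - <<'E'
from h import *
row([.42,-.25,.28],tool(59+180-360)); row([.458,.215,.2],tool(-67))
E
```

```text
[-0.001, -0.0, -0.798] [351.3, -285.0, -57.8]
[-0.001, -0.001, -1.74] [495.1, -728.7, 22.7]
```

Request:
apply_moves([
  [0, 0, -0.8, 351, -285, -58, 1],
  [0, 0, -0.8, 351, -285, -58, 1],
  [0, 0, -0.8, 351, -285, -58, 1],
  [0, 0, -0.8, 351, -285, -58, 1],
  [0, 0, -0.8, 351, -285, -58, 1],
  [0, 0, -0.8, 351, -285, -58, 1],
  [0, 0, -0.8, 351, -285, -58, 1],
  [0, 0, -0.8, 351, -285, -58, 1],
  [0, 0, -0.8, 351, -285, -58, 1],
  [0, 0, -0.8, 351, -285, -58, 1],
  [0, 0, -0.8, 351, -285, -58, 1],
  [0, 0, -1.74, 495, -729, 0, 1],
  [0, 0, -1.74, 495, -729, 0, 1],
  [0, 0, -1.74, 495, -729, 0, 1],
  [0, 0, -1.74, 495, -729, 0, 1],
  [0, 0, -1.74, 495, -729, 0, 1],
  [0, 0, -1.74, 495, -729, 0, 1],
  [0, 0, -1.74, 495, -729, 0, 1],
  [0, 0, -1.74, 495, -729, 0, 1],
  [0, 0, -1.74, 495, -729, 0, 1],
])

```text
time: 1.82
ee_pos: [0.4497, 0.1225, 0.2343]
eef_rot: [0.55, 0.835, -0.0, 0.001]
ft_force: [1.5, -0.7, 0.2]
width: 0.087
grip_force: 0.0
```

Run:
```python
from h import *
row([.458,.215,.2],tool(-67)); print(r.read_state()["joint_positions"])
```

```text
[0.001, 0.001, 0.004] [81.8, 44.1, 34.2]
[ 0.54489709  0.02153513 -0.90387871  1.80524712  0.01850923  1.32247685
  0.04197222]
```

Request:
apply_moves([
  [0, 0, 0.004, 82, 44, 34, 1],
  [0, 0, 0.004, 82, 44, 34, 1],
  [0, 0, 0.004, 82, 44, 34, 1],
  [0, 0, 0.004, 82, 44, 34, 1],
  [0, 0, 0.004, 82, 44, 34, 1],
  [0, 0, 0.004, 82, 44, 34, 1],
])

```text
time: 2.32
ee_pos: [0.4588, 0.2124, 0.2003]
eef_rot: [0.554, 0.832, -0.0, 0.0]
ft_force: [0.4, 0.4, 0.3]
width: 0.0871
grip_force: 0.0
```

Run:
```python
from h import *
c=r.camera("wrist");P=cloud(c);save(c,"w1")
m=(P[...,2]>.028)&(P[...,2]<.06)&(P[...,0]>.38)&(P[...,0]<.54)&(P[...,1]>.11)&(P[...,1]<.32)
n,l,st,ce=cv2.connectedComponentsWithStats(m.astype(np.uint8));i=1+st[1:,4].argmax();q=P[l==i]
print(len(q),cv2.minAreaRect((q[:,:2]*1000).astype(np.float32)),q[:,2].max())
yaw=np.radians(-67);a=np.array([np.cos(yaw),np.sin(yaw)]);b=np.array([-a[1],a[0]])
d=(q[:,:2]-[.458,.215])*1000;s=d@a;t=d@b
for lo,hi in((-70,-50),(-50,-30),(-30,-10),(-10,10),(30,50),(50,70)):
    k=(s>lo)&(s<hi)
    if k.sum(): print(lo,t[k].min(),t[k].max())
print(s.min(),s.max());print(r.read_state()["ee_pos"],r.read_state()["joint_positions"])
```

```text
4214 ((457.48541259765625, 212.95700073242188), (45.95231628417969, 150.20333862304688), 24.96915054321289) 0.042815299546747565
-70 -22.250939293011523 14.037470688234734
-50 -21.619414688251627 15.314777940598836
-30 -20.67204706341435 15.357891044929456
-10 -19.906719876953826 16.72716446726641
30 -23.0080368540763 22.772841267068596
50 -22.21471285057498 22.9363973501398
-73.75877645725426 77.34494718394308
[0.45908482 0.2119863  0.2004885 ] [ 0.37451474  0.1930065  -0.98321743  1.76157137  0.16852846  1.27615408
 -0.254203  ]
```

View pics/w1.png

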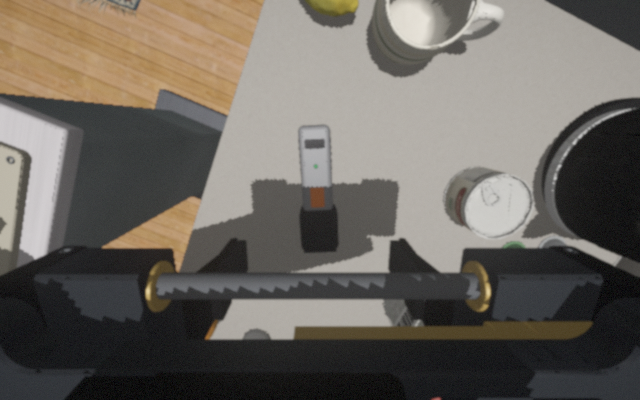

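The wrist view shows the scanner between the fingers (tail at (315,130), head at (320,230)). Refined pose: origin (0.4575, 0.213), yaw −65°.

Run:
```python
from h import *
row([.4575,.213,.006],tool(-65))
```

```text
[0.0, 0.001, -0.041] [1.7, -1.1, 194.5]
```

Request:
apply_moves([
  [0, 0, -0.041, 1.7, -1, 40, 1],
  [0, 0, -0.041, 1.7, -1, 80, 1],
  [0, 0, -0.041, 1.7, -1, 120, 1],
  [0, 0, -0.041, 1.7, -1, 155, 1],
  [0, 0, -0.041, 1.7, -1, 180, 1],
  [0, 0, -0.041, 1.7, -1, 194, 1],
  [0, 0, -0.041, 1.7, -1, 194, 1],
  [0, 0, -0.041, 1.7, -1, 194, 1],
  [0, 0, -0.041, 1.7, -1, 194, -0.3],
  [0, 0, -0.041, 1.7, -1, 194, -0.3],
  [0, 0, -0.041, 1.7, -1, 194, -0.3],
  [0, 0, -0.041, 1.7, -1, 194, -0.3],
  [0, 0, -0.041, 1.7, -1, 194, -0.3],
  [0, 0, -0.041, 1.7, -1, 194, -0.3],
  [0, 0, -0.041, 1.7, -1, 194, -0.3],
  [0, 0, -0.041, 1.7, -1, 194, -0.3],
  [0, 0, -0.041, 1.7, -1, 194, -0.3],
  [0, 0, -0.041, 1.7, -1, 194, -0.3],
], force=25)

```text
time: 3.87
ee_pos: [0.457, 0.2144, 0.0062]
eef_rot: [0.537, 0.844, -0.0, -0.0]
ft_force: [-0.2, -0.7, -0.2]
width: 0.0358
grip_force: 25.0
```

Run:
```python
from h import *
s=r.read_state();print(s["ee_pos"],s["width"],s["grip_force"],s["joint_positions"])
row([.4575,.213,.13],tool(-65))
row([.606-.08-.075,.117,.13],tool(0))
row([.606-.08-.075,.117,.066],tool(0))
```

```text
[0.45701877 0.21443382 0.00624202] 0.0357672920660566 24.97980826534331 [ 0.2218624   0.46111659 -0.8672141   1.95103305  0.43784258  0.92787432
 -0.42611885]
[-0.0, 0.0, 0.002] [-1.5, -0.2, -123.8]
[-0.0, -0.0, -1.133] [-85.7, -46.8, -123.7]
[-0.0, -0.0, -1.133] [-85.7, -46.8, -59.7]
```

Request:
apply_moves([
  [0, 0, 0, 0, 0, -25, -0.3],
  [0, 0, 0, 0, 0, -60, -0.3],
  [0, 0, 0, 0, 0, -95, -0.3],
  [0, 0, 0, 0, 0, -120, -0.3],
  [0, 0, -0.1, -9, -5, -124, -0.3],
  [0, 0, -0.2, -18, -10, -124, -0.3],
  [0, 0, -0.3, -26, -15, -124, -0.3],
  [0, 0, -0.4, -34, -19, -124, -0.3],
  [0, 0, -0.5, -42, -23, -124, -0.3],
  [0, 0, -0.6, -50, -27, -124, -0.3],
  [0, 0, -0.7, -58, -31, -124, -0.3],
  [0, 0, -0.8, -66, -36, -124, -0.3],
  [0, 0, -0.9, -74, -41, -115, -0.3],
  [0, 0, -1.0, -80, -44, -100, -0.3],
  [0, 0, -1.1, -86, -47, -85, -0.3],
  [0, 0, -1.133, -86, -47, -70, -0.3],
  [0, 0, -1.133, -86, -47, -60, -0.3],
  [0, 0, -1.133, -86, -47, -60, -0.3],
  [0, 0, -1.133, -86, -47, -60, -0.3],
  [0, 0, -1.133, -86, -47, -60, -0.3],
])

```text
time: 5.53
ee_pos: [0.4513, 0.1172, 0.067]
eef_rot: [0.0, 1.0, 0.0, 0.0]
ft_force: [0.5, -0.2, -2.5]
width: 0.0361
grip_force: 25.0
```

Run:
```python
from h import *
s=r.read_state();print(s["ee_pos"],s["width"],s["joint_positions"],R.from_quat(s["eef_rot"]).as_matrix().round(3).tolist())
ims=[]
for n in("scene","side"):
    c=r.camera(n);P=cloud(c)
    m=(P[...,2]>.02)&(P[...,0]>.35)&(P[...,0]<.56)&(P[...,1]>.08)&(P[...,1]<.155)&(P[...,2]<.125)
    q=P[m]
    for lo,hi in((.37,.42),(.42,.47),(.475,.5),(.5,.52),(.52,.56)):
        k=(q[:,0]>lo)&(q[:,0]<hi)
        if k.sum():t=q[k];print(n,lo,k.sum(),t[:,1].min().round(3),t[:,1].max().round(3),np.percentile(t[:,2],95).round(3))
    h=q[q[:,2]<.105]; print("x",h[:,0].min(),h[:,0].max())
    for x in (proj(c,(.51,.117,.08)),):
        u,v=x[0].astype(int);ims.append(cv2.resize(c["pixels"][v-50:v+50,u-50:u+50],(400,400),interpolation=cv2.INTER_CUBIC))
cv2.imwrite("pics/jar1.png",np.hstack(ims)[:,:,::-1])
```

```text
[0.45134233 0.11719235 0.0669834 ] 0.036117461540429885 [ 0.6458232   0.32660278 -1.10145008  1.99923969  0.34333025  1.01670274
  0.95157227] [[-1.0, 0.0, 0.001], [0.0, 1.0, 0.0], [-0.001, 0.0, -1.0]]
scene 0.37 270 0.1 0.138 0.1
scene 0.42 165 0.088 0.147 0.114
scene 0.475 9 0.104 0.109 0.103
scene 0.5 3 0.105 0.107 0.103
x 0.3738201754904081 0.504442216308125
side 0.37 271 0.1 0.137 0.101
side 0.42 143 0.089 0.145 0.112
side 0.475 10 0.114 0.12 0.106
side 0.5 9 0.105 0.137 0.107
side 0.52 26 0.103 0.138 0.105
x 0.37657203324037847 0.5305276686453508
```

View pics/jar1.png

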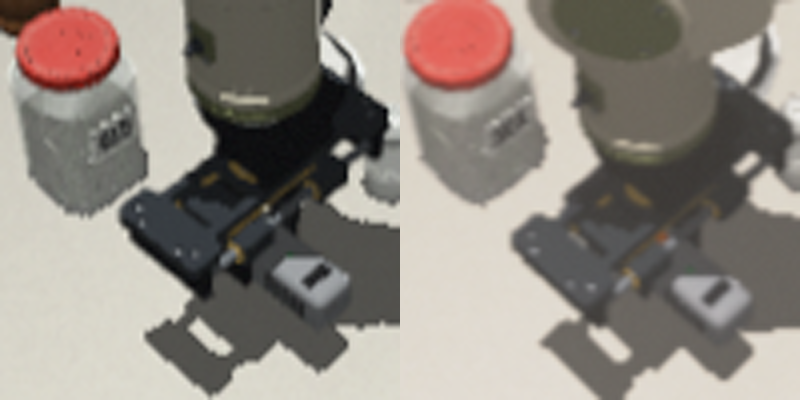

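Both crops show the gripper holding the scanner level in front of the jar, with the tail at (315,280) in the left crop and the label at (112,135) straight ahead. Now I hold it still.

Request:
apply_moves([
  [0, 0, 0, 0, 0, 0, -0.3],
  [0, 0, 0, 0, 0, 0, -0.3],
  [0, 0, 0, 0, 0, 0, -0.3],
  [0, 0, 0, 0, 0, 0, -0.3],
  [0, 0, 0, 0, 0, 0, -0.3],
  [0, 0, 0, 0, 0, 0, -0.3],
  [0, 0, 0, 0, 0, 0, -0.3],
  [0, 0, 0, 0, 0, 0, -0.3],
  [0, 0, 0, 0, 0, 0, -0.3],
  [0, 0, 0, 0, 0, 0, -0.3],
  [0, 0, 0, 0, 0, 0, -0.3],
  [0, 0, 0, 0, 0, 0, -0.3],
  [0, 0, 0, 0, 0, 0, -0.3],
  [0, 0, 0, 0, 0, 0, -0.3],
  [0, 0, 0, 0, 0, 0, -0.3],
])

```text
time: 6.88
ee_pos: [0.451, 0.1166, 0.0663]
eef_rot: [-0.0, 1.0, -0.0, 0.0]
ft_force: [-0.0, -1.0, -2.1]
width: 0.0359
grip_force: 25.0
```

Run:
```python
from h import *
row([.39,.06,.19],tool(0));row([.39,-.18,.19],tool(0));
# canister: label L, yaw -7, pitch 6 nose down, 75 mm off
for L in [np.array([.599,-.274,.058])]:
    q=tool(-7,6);M=q.as_matrix();sx,sy,sz=-M[:,0],M[:,1],-M[:,2]
    W=L-.08*sx; O=W-.075*sx-.02*sz; T=O+.006*sz; print(O,T,W)
    row(T+[0,0,.08],q);row(T,q)
print(r.read_state()["ee_pos"])
```

```text
[-0.0, 0.0, 0.0] [61.0, -56.6, -123.7]
[-0.0, 0.0, 0.0] [61.1, -296.6, -123.7]
[ 0.44392314 -0.25495896  0.05431147] [ 0.44454563 -0.25503539  0.06027861] [ 0.52003129 -0.26430386  0.06636228]
[-0.006, 0.105, 0.122] [6.5, -371.7, -74.0]
[-0.006, 0.105, 0.122] [6.5, -371.7, 6.0]
[0.4509962  0.11663287 0.06629374]
```

Request:
apply_moves([
  [0, 0, 0, 8, 0, -20, -0.3],
  [0, 0, 0, 20, -5, -50, -0.3],
  [0, 0, 0, 32, -15, -80, -0.3],
  [0, 0, 0, 40, -35, -108, -0.3],
  [0, 0, 0, 40, -65, -120, -0.3],
  [0, 0, 0, 40, -98, -124, -0.3],
  [0, 0, 0, 40, -132, -124, -0.3],
  [0, 0, 0, 40, -166, -124, -0.3],
  [0, 0.0, 0, 40, -200, -124, -0.3],
  [0, 0.0, 0, 40, -234, -124, -0.3],
  [0, 0, 0, 40, -268, -124, -0.3],
  [0, 0.0, 0, 40, -300, -124, -0.3],
  [0, 0.03, 0.03, 35, -328, -120, -0.3],
  [-0.003, 0.06, 0.06, 25, -352, -110, -0.3],
  [-0.006, 0.09, 0.1, 15, -366, -95, -0.3],
  [-0.006, 0.105, 0.122, 7, -372, -74, -0.3],
  [-0.006, 0.105, 0.122, 7, -372, -60, -0.3],
  [-0.006, 0.105, 0.122, 7, -372, -60, -0.3],
  [-0.006, 0.105, 0.122, 7, -372, -60, -0.3],
])

```text
time: 8.47
ee_pos: [0.4438, -0.2548, 0.126]
eef_rot: [0.06, 0.997, 0.004, -0.053]
ft_force: [-0.3, -0.1, -0.9]
width: 0.0356
grip_force: 25.0
```

Run:
```python
from h import *
s=r.read_state();print(s["ee_pos"],s["width"],s["grip_force"],s["joint_positions"],R.from_quat(s["eef_rot"]).as_matrix().round(3).tolist())
for n in("scene","side"):
    c=r.camera(n);save(c,n+"2")
q=tool(-7,6);row([.4445,-.255,.0603],q)
```

```text
[ 0.44377972 -0.25477787  0.12598982] 0.03560026177135364 24.97940040193498 [ 1.09277393  0.34351475 -0.80160167  1.75884823  0.27704833  1.25850323
  1.65670903] [[-0.987, 0.121, -0.105], [0.12, 0.993, 0.014], [0.106, 0.001, -0.994]]
[-0.001, 0.001, 0.001] [-7.0, 0.4, 66.8]
```

View pics/scene2.png

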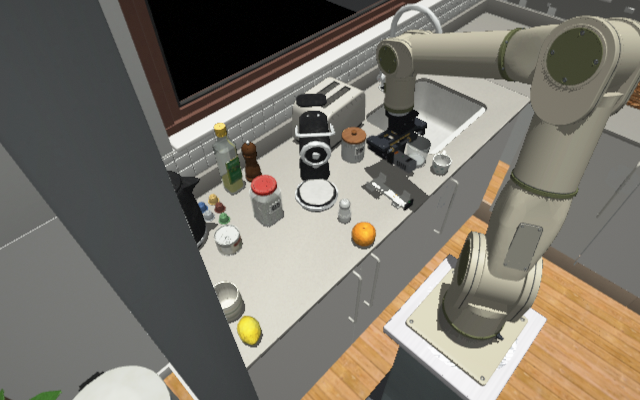

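The arm now holds the scanner above the cradle in front of the canister, and nothing has been disturbed. I lower it and hold.

Request:
apply_moves([
  [0, 0, 0, -3, 0, 20, -0.3],
  [0, 0, 0, -5, 0, 42, -0.3],
  [0, 0, 0, -7, 0, 58, -0.3],
  [0, 0, 0, -7, 0, 66, -0.3],
  [0, 0, 0, -7, 0, 66, -0.3],
  [0, 0, 0, -7, 0, 66, -0.3],
  [0, 0, 0, -7, 0, 66, -0.3],
  [0, 0, 0, -7, 0, 66, -0.3],
  [0, 0, 0, -7, 0, 66, -0.3],
  [0, 0, 0, -7, 0, 66, -0.3],
  [0, 0, 0, -7, 0, 66, -0.3],
  [0, 0, 0, -7, 0, 66, -0.3],
  [0, 0, 0, -7, 0, 66, -0.3],
  [0, 0, 0, -7, 0, 66, -0.3],
  [0, 0, 0, -7, 0, 66, -0.3],
  [0, 0, 0, -7, 0, 66, -0.3],
  [0, 0, 0, -7, 0, 66, -0.3],
  [0, 0, 0, -7, 0, 66, -0.3],
])

```text
time: 10.07
ee_pos: [0.4441, -0.2554, 0.0599]
eef_rot: [0.061, 0.997, 0.003, -0.052]
ft_force: [0.5, -0.3, -1.9]
width: 0.0357
grip_force: 25.0
```

Run:
```python
from h import *
s=r.read_state();M=R.from_quat(s["eef_rot"]).as_matrix();sx,sy,sz=-M[:,0],M[:,1],-M[:,2]
W=s["ee_pos"]-.006*sz+.075*sx+.02*sz
for L in ([.599,-.274,.058],[.6,-.277,.056]):
    d=np.array(L)-W;print(d@sx,d@sy,d@sz)
# label re-measure from the scene/side views: nearest visible canister points + white label px
for n in("scene","side"):
    c=r.camera(n);P=cloud(c)
    ims=[];u,v=proj(c,(.61,-.275,.06))[0].astype(int)
    cv2.imwrite(f"pics/can_{n}.png",cv2.resize(c["pixels"][v-25:v+25,u-30:u+30],(480,400),interpolation=cv2.INTER_CUBIC)[:,:,::-1]);print(n,u,v)
a=[cv2.imread(f"pics/can_{n}.png")[:, :400] for n in("scene","side")];cv2.imwrite("pics/can.png",np.hstack(a))
print(s["ee_pos"])
```

```text
0.08036536184170599 0.0003494081216244555 0.00044315581871333577
0.08192510948037916 -0.0025058475098559863 -0.0014047355694782658
scene 358 148
side 358 154
[ 0.44409137 -0.25538066  0.05993854]
```

View pics/can.png

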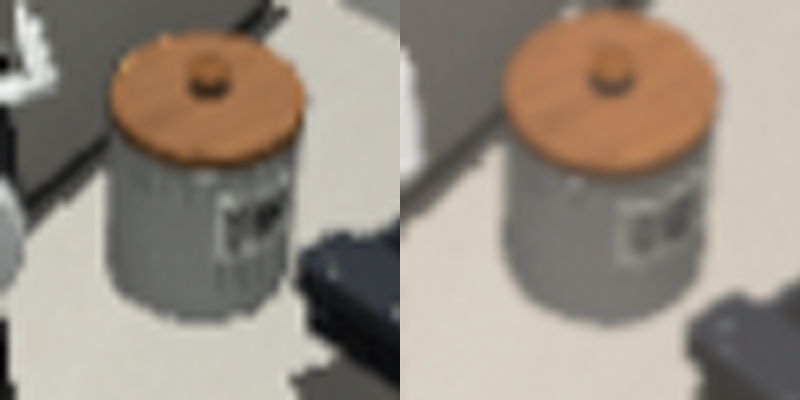

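By the crop geometry, the label's edges on the silhouette (215–283 of 107–295 px), the canister's label faces about 167°. Its middle is then near (0.598, −0.270), so the beam is already inside tolerance. I re-aim slightly and hold once more for margin.

Run:
```python
from h import *
q=tool(-11,6);M=q.as_matrix();sx,sz=-M[:,0],-M[:,2]
L=np.array([.598,-.270,.058]);T=L-.155*sx-.014*sz;print(T);row(T,q)
```

```text
[ 0.44524478 -0.24030739  0.06027861]
[-0.008, -0.0, 0.07] [0.7, 15.1, -0.3]
```

Request:
apply_moves([
  [-0.004, 0, 0.035, 0.4, 8, 0, -0.3],
  [-0.008, 0, 0.07, 0.7, 15, 0, -0.3],
  [-0.008, 0, 0.07, 0.7, 15, 0, -0.3],
  [-0.008, 0, 0.07, 0.7, 15, 0, -0.3],
  [-0.008, 0, 0.07, 0.7, 15, 0, -0.3],
  [-0.008, 0, 0.07, 0.7, 15, 0, -0.3],
  [-0.008, 0, 0.07, 0.7, 15, 0, -0.3],
  [-0.008, 0, 0.07, 0.7, 15, 0, -0.3],
  [-0.008, 0, 0.07, 0.7, 15, 0, -0.3],
  [-0.008, 0, 0.07, 0.7, 15, 0, -0.3],
  [-0.008, 0, 0.07, 0.7, 15, 0, -0.3],
  [-0.008, 0, 0.07, 0.7, 15, 0, -0.3],
  [-0.008, 0, 0.07, 0.7, 15, 0, -0.3],
  [-0.008, 0, 0.07, 0.7, 15, 0, -0.3],
  [-0.008, 0, 0.07, 0.7, 15, 0, -0.3],
  [-0.008, 0, 0.07, 0.7, 15, 0, -0.3],
  [-0.008, 0, 0.07, 0.7, 15, 0, -0.3],
])

```text
time: 11.58
ee_pos: [0.4452, -0.2404, 0.06]
eef_rot: [0.096, 0.994, 0.005, -0.052]
ft_force: [0.4, 0.2, -1.7]
width: 0.0353
grip_force: 25.0
```

Run:
```python
from h import *
import pickle
from scipy.optimize import minimize
np.set_printoptions(precision=4,suppress=True)
D=pickle.load(open("d0.pkl","rb"));Q=[]
for n in("scene","side"):
    P=cloud(D[n]).reshape(-1,3);C=D[n]["pixels"].reshape(-1,3)
    m=(P[:,0]>.33)&(P[:,0]<.52)&(P[:,1]>-.27)&(P[:,1]<-.17)&(P[:,2]>.017)
    q=P[m];dark=C[m].max(1)<90
    g=~dark
    for nm,k in [("stop",dark),("bL",g&(q[:,0]<.42)&(q[:,1]>-.22)),("bR",g&(q[:,0]<.42)&(q[:,1]<-.22)),("fL",g&(q[:,0]>.42)&(q[:,1]>-.222)),("fR",g&(q[:,0]>.42)&(q[:,1]<-.222))]:
        if k.sum():print(n,nm,k.sum(),q[k].min(0),q[k].max(0),q[k].mean(0))
    # footprint rectangle of all white points above 6 mm
    m=(P[:,0]>.33)&(P[:,0]<.52)&(P[:,1]>-.27)&(P[:,1]<-.17)&(P[:,2]>.007)
    q=P[m]
    xs=np.arange(.395,.46,.005);w=[((lambda t:(t.min()+t.max())/2)(q[(q[:,0]>=x)&(q[:,0]<x+.005),1])) for x in xs]
    print("spine mid",np.array(w),np.polyfit(xs+.0025,w,1))
```

```text
scene stop 32 [ 0.3381 -0.2369  0.0178] [ 0.3454 -0.1948  0.0336] [ 0.3418 -0.2143  0.0271]
scene bL 32 [ 0.3421 -0.2177  0.0175] [ 0.4013 -0.1857  0.0342] [ 0.3717 -0.194   0.0261]
scene bR 36 [ 0.3398 -0.2511  0.0181] [ 0.3874 -0.2326  0.0315] [ 0.372  -0.2441  0.0247]
scene fL 24 [ 0.4733 -0.1956  0.0171] [ 0.5015 -0.1884  0.0328] [ 0.4869 -0.1918  0.0252]
scene fR 27 [ 0.4677 -0.2622  0.0182] [ 0.4973 -0.2526  0.0312] [ 0.4832 -0.2568  0.025 ]
spine mid [-0.2211 -0.2192 -0.2208 -0.2232 -0.222  -0.2211 -0.2246 -0.2207 -0.221
 -0.2213 -0.2244 -0.2205 -0.2242] [-0.0347 -0.207 ]
side stop 18 [ 0.3412 -0.2334  0.0171] [ 0.3438 -0.1996  0.0329] [ 0.3426 -0.2141  0.025 ]
side bL 48 [ 0.3408 -0.2195  0.0171] [ 0.4162 -0.1876  0.034 ] [ 0.3699 -0.1988  0.0264]
side bR 44 [ 0.342  -0.254   0.0171] [ 0.3896 -0.2201  0.035 ] [ 0.3694 -0.2421  0.0253]
side fL 31 [ 0.4568 -0.2173  0.0171] [ 0.5036 -0.1875  0.0338] [ 0.4876 -0.1957  0.0246]
side fR 38 [ 0.4386 -0.262   0.0172] [ 0.4999 -0.2226  0.0356] [ 0.4809 -0.2514  0.0244]
spine mid [-0.2372 -0.2195 -0.2203 -0.2283 -0.2088 -0.2204 -0.2205 -0.2217 -0.2214
 -0.2228 -0.2233 -0.2105 -0.2223] [ 0.123  -0.2739]
```

Run:
```python
from h import *
row([.432,-.222,.075],tool(-3))
```

```text
[0.008, -0.105, -0.14] [18.0, 15.6, -13.2]
```

Request:
apply_moves([
  [0, 0, 0, 2, 0, -15, -0.3],
  [0.002, -0.03, -0.04, 6, 4, -22, -0.3],
  [0.004, -0.06, -0.09, 12, 10, -18, -0.3],
  [0.008, -0.105, -0.14, 18, 15.6, -13, -0.3],
  [0.008, -0.105, -0.14, 18, 15.6, -13, -0.3],
  [0.008, -0.105, -0.14, 18, 15.6, -13, -0.3],
  [0.008, -0.105, -0.14, 18, 15.6, -13, -0.3],
])

```text
time: 12.17
ee_pos: [0.4323, -0.2226, 0.0752]
eef_rot: [0.027, 1.0, -0.0, -0.0]
ft_force: [-0.0, 0.4, -2.3]
width: 0.0359
grip_force: 25.0
```

Run:
```python
from h import *
s=r.read_state();print(s["ee_pos"],s["ft_force"])
row([.432,-.222,.035],tool(-3));row([.432,-.222,.0185],tool(-3))
c=r.camera("wrist");save(c,"w3");P=cloud(c)
m=(P[...,2]>.09)&(P[...,2]<.13)&(P[...,0]<.42)&(P[...,0]>.33)&(abs(P[...,1]+.222)<.03)
q=P[m];print(m.sum(),q.min(0),q.max(0))
for lo,hi in((.35,.365),(.365,.38),(.38,.395),(.395,.41)):
    k=(q[:,0]>lo)&(q[:,0]<hi)
    if k.sum():print(lo,q[k,1].min(),q[k,1].max(),np.median(q[k,2]))
```

```text
[ 0.43228313 -0.22255197  0.07522803] [-0.01868284  0.4057386  -2.34454319]
[-0.001, -0.0, -0.001] [0.3, 0.6, 40.2]
[-0.001, -0.0, -0.001] [0.3, 0.6, 56.7]
9229 [ 0.35807437 -0.25181951  0.0900536 ] [ 0.4199864  -0.20203144  0.11837024]
0.35 -0.23775724252183866 -0.2025063151455031 0.10418059845342542
0.365 -0.23923957146647862 -0.20203143681042862 0.10555690931943451
0.38 -0.2395482291355685 -0.20273306082459835 0.10544003292622098
0.395 -0.24069421333568106 -0.20350597913180005 0.10531118875492779
```

View pics/w3.png

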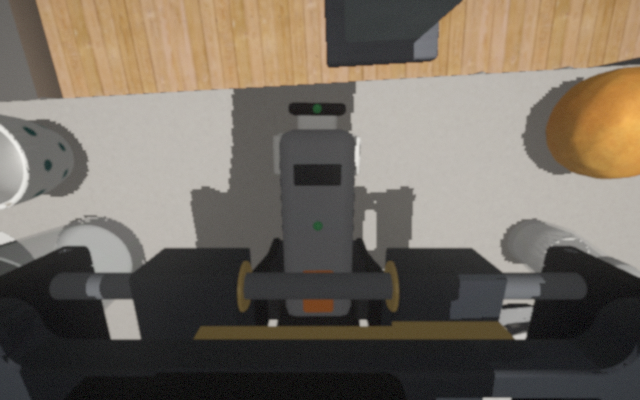

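The wrist view shows the scanner lined up with the cradle: back stop centred at (317,108), tail at (317,130), and the rear cheeks evenly either side at (277,155) and (357,155). I descend now.

Request:
apply_moves([
  [0, 0, 0, 0, 0.5, 12, -0.3],
  [0, 0, 0, 0, 0.5, 26, -0.3],
  [0, 0, 0, 0, 0.5, 38, -0.3],
  [0, 0, 0, 0, 0.5, 46, -0.3],
  [0, 0, 0, 0, 0.5, 52, -0.3],
  [0, 0, 0, 0, 0.5, 55, -0.3],
  [0, 0, 0, 0, 0.5, 56.5, -0.3],
  [0, 0, 0, 0, 0.5, 56.5, -0.3],
  [0, 0, 0, 0, 0.5, 56.5, -0.3],
  [0, 0, 0, 0, 0.5, 56.5, -0.3],
])

```text
time: 13.05
ee_pos: [0.4323, -0.2217, 0.0186]
eef_rot: [0.026, 1.0, -0.0, 0.0]
ft_force: [0.4, -0.1, -2.0]
width: 0.0356
grip_force: 25.0
```

Request:
apply_moves([
  [0, 0, 0, 0, 0, 0.5, -0.3],
  [0, 0, 0, 0, 0, 1, -0.3],
  [0, 0, 0, 0, 0, 1, -0.3],
  [0, 0, 0, 0, 0, 1, -0.3],
])

```text
time: 13.38
ee_pos: [0.4323, -0.2217, 0.0182]
eef_rot: [0.026, 1.0, -0.001, 0.0]
ft_force: [-4.5, 1.9, 10.3]
width: 0.0356
grip_force: 25.0
```

Contact with the spine (10 N upward at the expected height). Release gently and retreat upward.

Request:
apply_moves([
  [0, 0, 0, 0, 0, -0.4, -0.1],
  [0, 0, 0, 0, 0, -0.4, 0.2],
  [0, 0, 0, 0, 0, -0.4, 0.6],
  [0, 0, 0, 0, 0, -0.4, 0.8],
  [0, 0, 0, 0, 0, -0.4, 0.8],
  [0, 0, 0, 0, 0, -0.4, 0.8],
  [0, 0, 0, 0, 0, -0.4, 0.8],
  [0, 0, 0, 0, 0, -0.4, 0.8],
  [0, 0, 0, 0, 0, -15, 0.8],
  [0, 0, 0, 0, 0, -40, 0.8],
  [0, 0, 0, 0, 0, -75, 0.8],
  [0, 0, 0, 0, 0, -115, 0.8],
  [0, 0, 0, 0, 0, -155, 0.8],
  [0, 0, 0, 0, 0, -190, 0.8],
  [0, 0, 0, 0, 0, -200, 0.8],
  [0, 0, 0, 0, 0, -200, 0.8],
  [0, 0, 0, 0, 0, -200, 0.8],
  [0, 0, 0, 0, 0, -200, 0.8],
])

```text
time: 14.88
ee_pos: [0.4313, -0.2212, 0.2159]
eef_rot: [0.026, 1.0, 0.0, -0.001]
ft_force: [0.3, 0.1, -0.3]
width: 0.078
grip_force: 0.0
```

Run:
```python
from h import *
s=r.read_state();print(s["ee_pos"],s["ft_force"],s["width"])
c=r.camera("wrist");save(c,"w4");P=cloud(c)
yaw=np.radians(-3);a=np.array([np.cos(yaw),np.sin(yaw)]);b=np.array([-a[1],a[0]])
m=(P[...,2]>.038)&(P[...,2]<.07)&(P[...,0]<.53)&(P[...,0]>.33)&(abs(P[...,1]+.222)<.05)
q=P[m];d=(q[:,:2]-[.430,-.222])*1000;u=d@a;t=d@b
print(m.sum(),u.min(),u.max())
for lo in range(-70,70,20):
    k=(u>lo)&(u<lo+20)
    if k.sum():print(lo,k.sum(),t[k].min().round(1),t[k].max().round(1),np.median(q[k,2]).round(4))
for n in("scene","side"):
    c=r.camera(n);P=cloud(c)
    m=(P[...,2]>.036)&(P[...,2]<.07)&(P[...,0]<.53)&(P[...,0]>.33)&(abs(P[...,1]+.222)<.05)
    print(n,m.sum(),cv2.minAreaRect((P[m][:,:2]*1000).astype(np.float32)))
```

```text
[ 0.43127864 -0.22116402  0.21587845] [ 0.33881513  0.09422682 -0.25691464] 0.07801616107041988
4100 -71.7601467749503 78.04076547927177
-70 591 -18.9 16.5 0.0483
-50 543 -19.2 16.8 0.0483
-30 542 -18.4 17.1 0.0483
-10 509 -18.6 17.4 0.0485
10 529 -22.7 21.3 0.0491
30 600 -22.8 22.5 0.0522
50 571 -23.1 21.5 0.0523
scene 486 ((424.5043640136719, -217.93003845214844), (47.126251220703125, 168.00160217285156), 86.58058166503906)
side 584 ((427.1153869628906, -216.82754516601562), (48.74037170410156, 166.93174743652344), 85.254638671875)
```

View pics/w4.png

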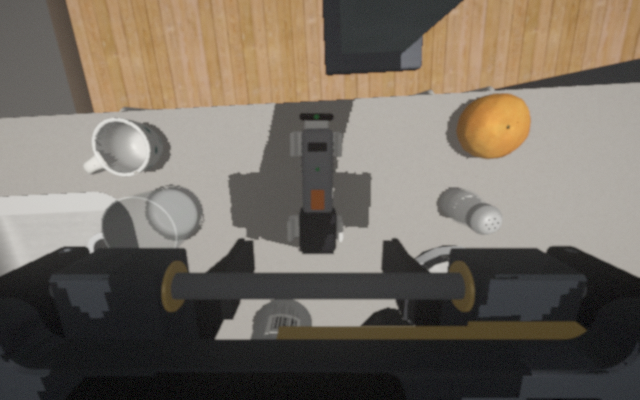

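The scanner lies level in the cradle: handle top at 48 mm (12 + 36), about 3 mm along and 1 mm across from its place, in line, tail at the stop at (317,117). The hand is clear of it and empty. I hand in.

```bash
python3 -c "
from bench import r
print(r.close_job())"
```

```text
the job is handed in; nothing more can be done
None
```

I held the scanner on the jar's label and then the canister's for over a second each, then laid it in its cradle, window end away from the stop, and let go; the job was handed in at about 15 s, but no verdict came back, so I can't confirm that the reads counted.

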